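# Heft the weight cases and put the check weight on the balance

### The arm

A 7-joint arm with a two-finger parallel gripper is mounted at the origin on the work surface. World frame = base frame: x ahead of the robot, y to its left, z up, the work surface at z = 0. Lengths are in m, angles in rad, forces in N, time in s.
With the tool pointing down it reaches from about 0.4 to 0.85 m from the base axis. Payload 10.4 kg.
Tool frame: the origin (TCP) lies midway between the tips of the shut fingers; the grasp point (between the pads) lies 19 mm behind it (manip.pinch_z is the distance from the TCP to the grasp point, in m); y points along the fingers, x is the direction in which the jaws open and shut, and the axes are right-handed (so a half turn about y gives the same grasp; the last joint's range is limited). The gripper opens to 85 mm and grips with 20 to 120 N. Pads are 22 mm wide; open, the fingers measure 114 mm over their backs; the gripper's body (76 mm by 85 mm) begins 54 mm behind the grasp point. The pads swing forward as they close: fully open they stand 13 mm farther back than shut.
Start: joints at [1.106, 0.332, -0.065, 1.46, 0.022, 1.35, -0.088], TCP at [0.267, -0.565, 0.231] pointing down, gripper open.
Joint ranges: [-2.6, 2.6], [-0.5, 2.12], [-1.47, 1.34], [0.16, 2.42], [-1.27, 4.41], [0.06, 2.06], [-2.6, 2.6]. Speed limits (rad/s): [2.22, 2.22, 2.79, 2.79, 3.14, 3.14, 3.14].

### API

Orientations are given as a unit quaternion [x, y, z, w].
In Python, from workcell import manip gives the robot as it stands.
- The arm moves only by the shell command python3 -m pendant 'ROWS' [OPENING] [FORCE]. ROWS is a JSON object of lists of equal length, an entry for each row: "offset": the shift along the tool's x, y, z scaled (see below), a list of three; "turn": the turn, a rotation vector about the tool's x, y, z scaled (see below), a list of three. A call has 1 to 12 rows; each row is the pose to reach, as a shift and turn from the pose measured when the call began, along the tool's axes at that moment; what a row does not reach only later rows make up. The controller multiplies each number of a shift by 200 mm and each number of a turn by 45 degrees. A row lasts 1/8 s, in which the tool goes at most 62.5 mm and 10.7 degrees, less where a joint would pass 70% of its speed; a pose out of reach is approached as far as the arm can. A call with a number of a shift or a turn outside -1 to 1 is refused whole. A call with a gripper value outside its range is refused whole. OPENING is the opening in per cent of the stroke, from 0 (shut) to 100 (fully open), set as the call begins (- or left out, the last holds). The fingers move at their own pace and stop on an object; FORCE is the grip in N (left out, the last holds). Time passes only in rows, so rows that repeat a pose let the fingers close. It gives the time, the measured TCP pose, the force and the opening at its end, in the units of the state.
- manip.get_obs(): the state, without advancing time (a new reading comes with each control period).
- manip.camera(name): name is "scene" or "top" or "wrist"; returns (picture, depth): 420x560x3 uint8, red, green, blue; 420x560 float32, m along the optical axis (not along the pixel's ray), 0 where there is no reading.
- manip.camera_model(name): a dict with "intrinsics" (3x3 intrinsics, pixels), "R" (3x3) and "t" (3): a world point X has camera coordinates R X + t; the wrist camera has in their place "tool_from_camera" (4x4, takes a point from camera to tool coordinates, whose origin is the TCP and whose axes are the tool frame's). Camera axes: x right, y down, z forward; pixel columns grow to the right and rows downward; lengths in m; the calibration is good to about 2 mm. A picture is of the moment at which its call begins: read the wrist's pose just before it. camera_model takes no time and is no camera call.
- manip.hand_in(): hands the job in, once; it reports no verdict.
The state is a dict: "clock": time; "joint_pos": joint angles; "joint_velocities": joint speeds; "tau": joint torques, N m; "position": TCP position; "ee_rot": TCP orientation; "ft_force": force on the tool from outside, world axes, zero at the start; "torque": the same for the moment, N m; "grip_width": opening from 0.0 (shut) to 1.0 (fully open).
Only numpy, scipy, OpenCV 4.12 (cv2) and the standard library are available. Lean on these libraries where they do the work, as an engineer would, in place of code of your own. Each camera call takes 0.05 s, during which the arm holds its last target. There are 200 camera calls.

### The job

One of the three identical closed cases on the mat holds the steel check weight: heft the closed cases to find the heavy one, setting each one down upright on the mat again. Take the lid off that case only, lay the lid down on the mat or the bench, lift the weight out by its knob and set it down on the balance pan without dropping it. Leave all three cases standing on the mat, and do not disturb the rack, tip box and bottle.

Things in the scene. Friction and masses are not known exactly. Their poses are not given: they have to be found in the camera images.
- case_a_center (a point): One of three identical closed cases of opaque white plastic in a row on the mat. Point: centre of the box part (without lid), 28 mm above its underside; x along its length, z up. Box: 110 (x) by 60 (y) by 56 mm high, walls and floor 4 mm; with lid and bar 80 mm high. Grasp it from above across its 60 mm width, below the lid. Stands at mat x +60, y -110 mm.
- case_b_center (a point): Same as case_a, at mat x +60, y 0 mm. One case, a different one each time, holds the steel check weight and weighs 0.55 to 0.7 kg closed; the others hold a light capsule and weigh 0.22 kg. The check weight: cylinder 44 mm in diameter, 30 mm high, on it a thin neck, then a round grip knob 20 mm in diameter from 34 to 48 mm above the weight's underside.
- case_c_center (a point): Same as case_a, at mat x +60, y +110 mm. In each, a nest holds the contents upright on the floor at the box's centre, within 6 mm; the weight's knob ends 4 mm below the open rim. Take the knob from above with the jaws closing along the box's length (inside 102 mm long, 52 wide; dark filling at both ends, 28 mm high), jaws opened to only 45 to 55 mm beforehand.
- lid_a_bar (a point): Loose lift-off lid of case_a: a 110 x 60 mm plate, 6 mm thick, with a black grip bar on top, 50 long (x) by 14 wide (y) by 18 mm high; a rim underneath reaches 5 mm into the box with 2 mm play. Point: centre of the bar, 9 mm below its top and above the plate, 20 mm above the rim's foot, 43 mm above the case's point when closed. Take the bar from above across its 14 mm.
- lid_b_bar (a point): Loose lift-off lid of case_b, same as lid_a; point: centre of its grip bar.
- lid_c_bar (a point): Loose lift-off lid of case_c, same as lid_a; point: centre of its grip bar.
- mat: Grey fabric bench mat, fixed, 250 (x) by 350 (y) by 3 mm thick; origin at the centre of its underside, on the bench. The cases stand on its far part (+x), its near part (mat x below 0) is clear.
- pan: Round steel pan of the white laboratory balance, fixed: 130 mm in diameter, 8 mm thick; origin at the centre of its underside, 72 mm above the bench.
- pan_top (a point): Centre of the upper face of the balance pan, 80 mm above the bench. The balance under it is 260 (x) by 190 (y) mm and 58 mm high, its centre 30 mm nearer the robot than the pan's; it is fixed and stands beside the mat, to the left or the right.
- tube_rack: Bystander: green tube rack with red-capped tubes, 70 x 160 mm, 46 mm high; origin at the centre of its underside.
- tip_box: Bystander: blue pipette-tip box with a clear lid, 82 x 122 mm, 68 mm high; origin at the centre of its underside.
- reagent: Bystander: reagent bottle, 64 mm in diameter, 130 mm high; origin at the centre of its underside.
Not all that is in view belongs to the job. Leave any pink or turquoise look-alike of the part that bears lid_a_bar alone.

How it is judged:
On the way, in this order (a step that is already met when the one before it is completed fails the run):
1. a case, closed with its lid, is lifted clear of the mat (by 15 mm or more) (((z of case_a_center in the frame of mat above 0.046 m and distance between lid_a_bar and case_a_center below 0.05 m) or (z of case_b_center in the frame of mat above 0.046 m and distance between lid_b_bar and case_b_center below 0.05 m) or (z of case_c_center in the frame of mat above 0.046 m and distance between lid_c_bar and case_c_center below 0.05 m))), for 0.2 s.
2. the lid of a case standing on the mat is off (((distance between lid_a_bar and case_a_center above 0.073 m and z of case_a_center in the frame of mat below 0.036 m) or (distance between lid_b_bar and case_b_center above 0.073 m and z of case_b_center in the frame of mat below 0.036 m) or (distance between lid_c_bar and case_c_center above 0.073 m and z of case_c_center in the frame of mat below 0.036 m))), for 0.2 s.
3. the pan carries the weight while the gripper is still down at it, its grasp point under 75 mm above the pan (set down, not dropped) (contact force between pan and anything else above 2.8 N and z of the grasp point in the frame of pan_top below 0.075 m), for 0.05 s.
At the end, for the whole second after the job is handed in: The weight rests on the balance pan (which carries over 2.8 N); all three cases stand upright (within 10 degrees) on the mat, centres within its outline; at least two are closed; each lid is on its case, the mat or the bench (bar under 85 mm above the bench) (contact force between pan and anything else above 2.8 N and x of case_a_center in the frame of mat between -0.125 and 0.125 m and y of case_a_center in the frame of mat between -0.175 and 0.175 m and z of each of case_a_center, case_b_center, case_c_center in the frame of mat below 0.036 m and angle between each of case_a_center, case_b_center, case_c_center's own z axis and vertical below 0.17 rad and height (world z) of each of lid_a_bar, lid_b_bar, lid_c_bar below 0.085 m and x of case_b_center in the frame of mat between -0.125 and 0.125 m and y of case_b_center in the frame of mat between -0.175 and 0.175 m and x of case_c_center in the frame of mat between -0.125 and 0.125 m and y of case_c_center in the frame of mat between -0.175 and 0.175 m and ((distance between lid_a_bar and case_a_center below 0.05 m and distance between lid_b_bar and case_b_center below 0.05 m) or (distance between lid_a_bar and case_a_center below 0.05 m and distance between lid_c_bar and case_c_center below 0.05 m) or (distance between lid_b_bar and case_b_center below 0.05 m and distance between lid_c_bar and case_c_center below 0.05 m))); the robot touches nothing.
It fails at once if the lid is taken off a case that does not hold the check weight (before the weight is on the pan) (contact force between pan and anything else below 2.8 N and ((distance between lid_a_bar and case_a_center above 0.073 m and contact force between the fingers and lid_a above 0.5 N and contact force between mat and case_a below 3.4 N) or (distance between lid_b_bar and case_b_center above 0.073 m and contact force between the fingers and lid_b above 0.5 N and contact force between mat and case_b below 3.4 N) or (distance between lid_c_bar and case_c_center above 0.073 m and contact force between the fingers and lid_c above 0.5 N and contact force between mat and case_c below 3.4 N))).
It fails at once if the tube rack, tip box or reagent bottle is moved by more than 20 mm (distance of any of tube_rack, tip_box, reagent from where it was at the start of the episode above 0.02 m).
It also fails if it takes over 67 s, if anything falls off the work surface, if the arm or the gripper's body presses on something with over 40 N, if the wrist force passes 120 N, or if a joint passes its speed limit or range.

## Working session

There is one attempt and no reset: what is moved stays moved. The work goes in short steps, Python scripts to look and compute and a shell command to move; the robot and the scene stay as the last step left them, time stands still between calls to the robot, and variables do not carry over. Pictures are saved under pics/ and viewed, about 8 in all and at most 12, crops included, and the job is handed in when it is done.

```bash
mkdir -p pics; python3 - <<'E'
from workcell import manip
import cv2,numpy as np
o=manip.get_obs();print(o)
for n in("scene","top"):
    p,d=manip.camera(n);np.savez(f"pics/{n}0.npz",p=p,d=d);cv2.imwrite(f"pics/{n}0.png",p[:,:,::-1]);m=manip.camera_model(n);print(n,m)
print(manip.camera_model("wrist"))
E
```

```text
{'clock': 0.0, 'joint_pos': array([ 1.10644034,  0.33288604, -0.06470705,  1.46095403,  0.02163321,
        1.34987332, -0.08851708]), 'joint_velocities': array([ 0.00115366,  0.00092944, -0.00076296,  0.00030022,  0.00104577,
       -0.00125684, -0.00066861]), 'tau': array([-4.15005652e-04, -6.25446939e+01,  4.88982489e-02, -3.91597831e+01,
        1.61438843e-02,  9.91346547e-03, -3.65666972e-05]), 'position': array([ 0.26703486, -0.56467012,  0.23050103]), 'ee_rot': array([-0.59715889,  0.37874649, -0.37786158,  0.59763951]), 'ft_force': array([ 0.29729729, -0.03865147, -0.33653968]), 'torque': array([-0.0575554 ,  0.02661184, -0.06750199]), 'grip_width': 1.0004835970189023}
scene {'intrinsics': array([[531.66891751,   0.        , 278.08902231],
       [  0.        , 531.66891751, 221.27897066],
       [  0.        ,   0.        ,   1.        ]]), 'R': array([[ 0.86832725,  0.49598736,  0.00208105],
       [ 0.31334608, -0.54531431, -0.7774616 ],
       [-0.38447629,  0.67574318, -0.62892697]]), 't': array([-0.54486292, -0.03533701,  1.50493219])}
top {'intrinsics': array([[542.45
[... 173 characters left out ...]
97295, -0.00426363],
       [-0.98712496,  0.00659858, -0.15981483],
       [ 0.15983864,  0.00325078, -0.9871378 ]]), 't': array([0.15215074, 0.53148227, 1.45062163])}
{'intrinsics': array([[340.09011672,   0.        , 280.99567689],
       [  0.        , 340.09011672, 204.99467908],
       [  0.        ,   0.        ,   1.        ]]), 'tool_from_camera': array([[ 9.99999190e-01,  9.66086777e-04, -8.28334051e-04,
         1.49002071e-04],
       [ 1.09086800e-03, -3.15557762e-01,  9.48905743e-01,
        -1.42749074e-01],
       [ 6.55338051e-04, -9.48905878e-01, -3.15558560e-01,
         8.16212879e-02],
       [ 0.00000000e+00,  0.00000000e+00,  0.00000000e+00,
         1.00000000e+00]])}
```

View pics/top0.png

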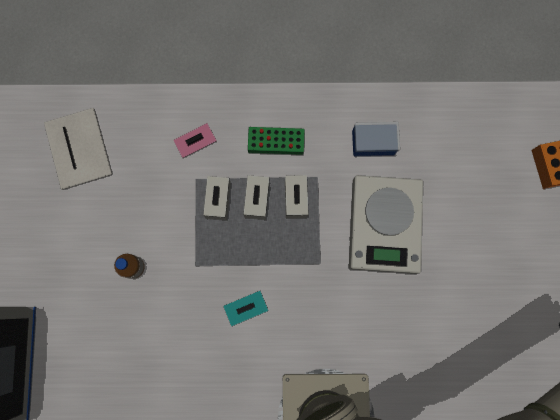

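View pics/scene0.png

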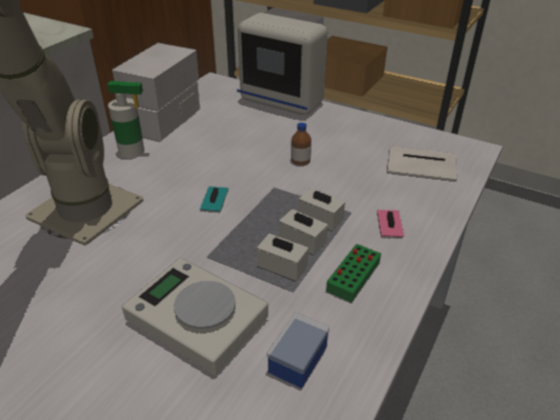

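The top view shows the mat (cols 195–320, rows 177–265), the cases' bars near (216,195), (256,194) and (297,194), and the pan at (389,211). In the scene view the cases are near (322,205), (303,230) and (283,255). The pink and turquoise lids are decoys.

```bash
cat > h.py <<'E'
from workcell import manip
import cv2,numpy as np
from scipy.spatial.transform import Rotation as Rn
def cast(m,uv,z):
    r=np.linalg.inv(m["intrinsics"])@np.array([uv[0],uv[1],1.]);c=-m["R"].T@m["t"];d=m["R"].T@r
    return c+d*(z-c[2])/d[2]
def wmodel():
    o=manip.get_obs();T=manip.camera_model("wrist");Rt=Rn.from_quat(o["ee_rot"]).as_matrix()
    C=T["tool_from_camera"];R=Rt@C[:3,:3];t=Rt@C[:3,3]+o["position"]
    return dict(intrinsics=T["intrinsics"],R=R.T,t=-R.T@t)
def rect(mask,m,z,amin,amax):
    out=[]
    for c in cv2.findContours(mask.astype(np.uint8),cv2.RETR_EXTERNAL,cv2.CHAIN_APPROX_NONE)[0]:
        a=cv2.contourArea(c)
        if amin<a<amax:
            P=np.array([cast(m,p[0],z)[:2] for p in c],np.float32)
            (x,y),(w,h),_=r=cv2.minAreaRect(P);b=cv2.boxPoints(r);e=[b[1]-b[0],b[2]-b[1]]
            e=max(e,key=np.linalg.norm);an=np.degrees(np.arctan2(e[1],e[0]));an=(an+90)%180-90
            out.append((np.round(np.mean([p[0] for p in c],0)),a,np.round([x,y],4),np.round([w,h],4),round(an,1)))
    return out
def delta(target,zdir_x):
    """rows units: shift to world target TCP, and turn so tool x is along world dir (deg), tool down"""
    o=manip.get_obs();R=Rn.from_quat(o["ee_rot"]);M=R.as_matrix()
    s=M.T@(np.array(target)-o["position"])/.2
    best=None
    for k in(0,180):
        a=np.radians(zdir_x+k);x=np.array([np.cos(a),np.sin(a),0]);y=np.array([0,0,-1.])
        G=Rn.from_matrix(np.c_[x,y,np.cross(x,y)]);v=(R.inv()*G).as_rotvec()
        if best is None or np.linalg.norm(v)<np.linalg.norm(best):best=v
    return np.round(s,4),np.round(best/np.radians(45),4)
E
python3 - <<'E'
from h import *
M=Rn.from_quat(manip.get_obs()["ee_rot"]).as_matrix();print(M.round(3))
m=manip.camera_model("top");f=np.load("pics/top0.npz");p,d=f["p"],f["d"]
hsv=cv2.cvtColor(p,cv2.COLOR_RGB2HSV);v=hsv[:,:,2]
roi=np.zeros(v.shape,bool);roi[172:272,190:326]=1
print("case tops");[print(r) for r in rect(roi&(v>115),m,.065,200,3000)]
print("bars");[print(r) for r in rect(roi&(v<45),m,.083,40,400)]
print("mat",v[240,250],v[200,225],v[195,216]);[print(r) for r in rect(roi&(v<115),m,.003,3000,30000)]
# pan by depth
K=np.linalg.inv(m["intrinsics"]);vv,uu=np.mgrid[0:420,0:560]
X=((np.stack([uu,vv,np.ones_like(uu)],-1)@K.T)*d[...,None]-m["t"])@m["R"]
z=X[...,2]
print("z pan",z[205:218:6,380:400:8].round(3),"case",z[183,[212,254,297]])
pan=(z>.072)&(z<.09)&(uu>345)&(uu<430)&(vv>170)&(vv<275)
for c in cv2.findContours(pan.astype(np.uint8),0,1)[0]:
    if cv2.contourArea(c)>300:
        q,r=cv2.minEnclosingCircle(c);print("pan",q,r,cast(m,q,.08))
E
```

```text
[[ 0.428 -0.001  0.904]
 [-0.904  0.001  0.428]
 [-0.001 -1.    -0.   ]]
case tops
bars
(array([256., 194.]), 59.0, array([0.5914, 0.1846]), array([0.0121, 0.0476]), np.float32(-5.7))
(array([216., 195.]), 70.0, array([0.5908, 0.2937]), array([0.0497, 0.0135]), np.float32(0.5))
(array([296., 194.]), 58.0, array([0.592 , 0.0765]), array([0.0108, 0.0496]), np.float32(-0.8))
mat 80 148 28
(array([257., 217.]), 8128.0, array([0.5328, 0.1838]), array([0.2513, 0.3512]), np.float32(-89.4))
z pan [[0.08  0.083 0.075]
 [0.078 0.081 1.518]
 [0.081 0.075 0.078]] case [0.06272723 0.06939916 0.06517705]
pan (389.41558837890625, 210.80519104003906) 24.384523391723633 [ 0.54474835 -0.17410732  0.08      ]
```

```bash
python3 -m pendant '{"offset":[[-0.18,0,0.23],[-0.36,0,0.46],[-0.54,0,0.69],[-0.72,0,0.92],[-0.72,0,0.92]],"turn":[[0,0.2,0],[0,0.4,0],[0,0.56,0],[0,0.56,0],[0,0.56,0]]}' 100 50
python3 -c "
from h import *
print(manip.get_obs()['joint_pos'],delta([.592,.0765,.23],-90))"
```

```text
clock: 0.72
position: [0.3745, -0.3515, 0.2309]
ee_rot: [-0.502, 0.498, -0.497, 0.503]
ft_force: [-0.0, -0.7, 0.1]
grip_width: 1.004
[ 0.82883149  0.09727569 -0.1734488   1.7440878   0.01570104  1.30283231
 -0.90907405] (array([-2.1295,  0.0088,  1.1084]), array([-0.0001,  0.0124, -0.0025]))
```

```bash
python3 -m pendant '{"offset":[[-0.26,0,0.13],[-0.52,0,0.26],[-0.76,0,0.39],[-1,0,0.52],[-1,0,0.52]],"turn":[[0,0,0],[0,0,0],[0,0,0],[0,0,0],[0,0,0]]}'
python3 -m pendant '{"offset":[[-0.26,0,0.13],[-0.52,0,0.26],[-0.76,0,0.39],[-1,0,0.52],[-1,0,0.52]],"turn":[[0,0,0],[0,0,0],[0,0,0],[0,0,0],[0,0,0]]}'
python3 - <<'E'
from h import *
m=wmodel();p,d=manip.camera("wrist");cv2.imwrite("pics/w1.png",p[:,:,::-1]);np.savez("pics/w1.npz",p=p,d=d)
print(manip.get_obs()['joint_pos'].round(2),delta([.592,.0765,.23],-90))
v=cv2.cvtColor(p,cv2.COLOR_RGB2HSV)[:,:,2]
for r in rect(v<45,m,.083,300,9000):print(r)
E
```

```text
clock: 1.35
position: [0.4779, -0.1471, 0.2312]
ee_rot: [-0.503, 0.497, -0.495, 0.505]
ft_force: [0.8, -0.8, 0.5]
grip_width: 1.003
clock: 1.98
position: [0.5793, 0.0576, 0.231]
ee_rot: [-0.504, 0.496, -0.493, 0.506]
ft_force: [-0.5, -1.9, -1.0]
grip_width: 1.004
[ 0.28  0.28 -0.54  1.56  0.14  1.34 -1.83] (array([-0.1076,  0.0054,  0.0668]), array([ 0.0012,  0.0224, -0.0045]))
(array([266., 178.]), 373.5, array([0.5884, 0.0729]), array([0.0308, 0.0122]), np.float32(0.7))
(array([142., 165.]), 1067.5, array([0.5972, 0.1798]), array([0.0178, 0.0512]), np.float32(-6.7))
(array([ 19., 163.]), 1518.0, array([0.5959, 0.2865]), array([0.0249, 0.052 ]), np.float32(-5.2))
(array([169.,   8.]), 417.0, array([0.7192, 0.147 ]), array([0.0708, 0.0043]), np.float32(87.6))
```

View pics/w1.png

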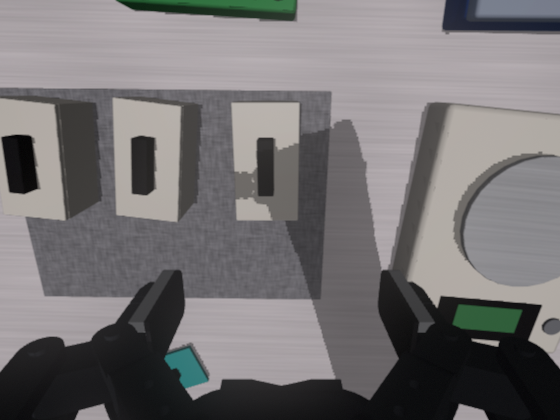

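Wrist view: case a's plate spans cols 233–300, rows 102–220, and case b's top spans about cols 114–183. The pan is on the right at (530,220).

```bash
python3 - <<'E'
from h import *
m=wmodel()
for n,c in dict(a=[(233,103),(300,102),(298,220),(237,220)],b=[(113,98),(186,104),(179,221),(117,214)]).items():
    P=np.array([cast(m,q,.065)[:2] for q in c]);print(n,P.round(4).tolist(),P.mean(0).round(4))
p=np.load("pics/w1.npz")["p"];g=cv2.cvtColor(p,cv2.COLOR_RGB2GRAY)
print(g[130,225:310].tolist());print(g[205,100:205].tolist())
print(g[150:200:6,250:285].tolist()[2])
E
```

```text
a [[0.6504, 0.0987], [0.6523, 0.0405], [0.5426, 0.0385], [0.5414, 0.0977]] [0.5967 0.0689]
b [[0.6527, 0.2028], [0.6488, 0.1398], [0.5393, 0.1543], [0.5453, 0.2138]] [0.5965 0.1777]
[97, 97, 97, 98, 100, 100, 104, 140, 171, 178, 177, 177, 177, 178, 177, 177, 178, 177, 177, 177, 178, 178, 177, 178, 178, 177, 178, 178, 177, 177, 178, 178, 177, 178, 178, 177, 178, 178, 178, 178, 178, 178, 178, 178, 179, 178, 178, 178, 178, 178, 178, 178, 178, 178, 178, 178, 178, 178, 178, 178, 178, 178, 178, 178, 178, 178, 178, 178, 177, 178, 177, 177, 176, 157, 109, 81, 96, 99, 100, 102, 102, 102, 102, 102, 102]
[99, 99, 102, 104, 102, 97, 97, 100, 101, 98, 100, 105, 108, 107, 101, 120, 157, 172, 172, 172, 171, 172, 172, 172, 172, 172, 172, 172, 172, 172, 172, 172, 172, 172, 172, 172, 172, 172, 172, 172, 172, 172, 172, 172, 173, 172, 172, 173, 172, 172, 172, 172, 172, 172, 172, 172, 172, 172, 173, 172, 172, 172, 172, 173, 172, 172, 172, 172, 172, 172, 173, 172, 173, 172, 172, 172, 172, 157, 112, 75, 73, 69, 68, 69, 69, 68, 69, 68, 68, 68, 70, 85, 102, 109, 109, 107, 105, 106, 107, 106, 103, 101, 101, 103, 103]
[176, 175, 175, 176, 175, 176, 141, 72, 45, 44, 45, 43, 45, 44, 44, 43, 44, 43, 44, 44, 43, 43, 43, 66, 97, 108, 108, 108, 108, 108, 107, 108, 108, 108, 108]
```

```bash
python3 -m pendant '{"offset":[[-0.08,0,0.07],[-0.08,0,0.07],[-0.08,0,0.07]],"turn":[[0,0.022,-0.004],[0,0.022,-0.004],[0,0.022,-0.004]]}'
python3 - <<'E'
from h import *
print(manip.get_obs()["joint_velocities"].round(3))
m=wmodel();p,d=manip.camera("wrist");np.savez("pics/w2.npz",p=p,d=d)
g=cv2.cvtColor(p,cv2.COLOR_RGB2GRAY)
for row in(125,150,205):
    r=g[row].astype(int);e=np.flatnonzero(np.abs(np.diff(r))>28);print(row,e.tolist())
mk=(g>135).astype(np.uint8);cv2.imwrite("pics/w2.png",p[:,:,::-1])
for r in rect(mk,m,.065,2500,15000):print(r)
for r in rect((g<60),m,.083,300,3000):print(r)
print(manip.get_obs()["position"])
m=manip.camera_model("scene");p=np.load("pics/scene0.npz")["p"];v=cv2.cvtColor(p,cv2.COLOR_RGB2HSV)[:,:,2]
print("scene");[print(r) for r in rect(v[:,:]<45,m,.083,60,400)if 260<r[0][0]<340 and 180<r[0][1]<260]
E
```

```text
clock: 2.4
position: [0.5925, 0.069, 0.2309]
ee_rot: [-0.5, 0.501, -0.5, 0.499]
ft_force: [0.5, 0.1, -0.1]
grip_width: 1.0
[ 0.002 -0.006 -0.005  0.002  0.    -0.001 -0.007]
125 [66, 67, 123, 124, 191, 240, 241, 307, 308, 348, 427]
150 [68, 69, 190, 191, 242, 243, 357, 422]
205 [22, 23, 50, 51, 53, 54, 75, 76, 127, 143, 144, 145, 165, 166, 189, 190, 245, 246, 264, 265, 269, 284, 411, 470, 485]
(array([260., 346.]), 10246.5, array([0.408 , 0.0923]), array([0.211 , 0.1082]), np.float32(84.7))
(array([158., 175.]), 7114.5, array([0.5958, 0.1837]), array([0.0594, 0.1095]), np.float32(-5.8))
(array([ 34., 183.]), 1468.0, array([0.5962, 0.2873]), array([0.0248, 0.0529]), np.float32(-5.1))
(array([155., 182.]), 1091.0, array([0.5975, 0.1806]), array([0.0181, 0.0521]), np.float32(-6.2))
(array([276., 181.]), 792.0, array([0.5987, 0.0736]), array([0.0511, 0.0133]), np.float32(1.3))
(array([ 84., 142.]), 512.5, array([0.6327, 0.2338]), array([0.0227, 0.0382]), np.float32(-5.1))
(array([215.,  28.]), 831.0, array([0.7205, 0.1199]), array([0.1322, 0.0044]), np.float32(87.4))
(array([496.,  28.]), 1712.5, array([ 0.7254, -0.1023]), array([0.0871, 0.0272]), np.float32(90.0))
[0.59247277 0.06911027 0.23103386]
scene
(array([282., 244.]), 105.0, array([0.6025, 0.063 ]), array([0.0491, 0.0231]), np.float32(0.4))
(array([303., 219.]), 90.5, array([0.6006, 0.172 ]), array([0.0229, 0.051 ]), np.float32(-6.0))
(array([322., 197.]), 78.0, array([0.5998, 0.2804]), array([0.0239, 0.0515]), np.float32(-5.1))
```

```bash
python3 -m pendant '{"offset":[[-0.0225,0.2,0.02],[-0.0225,0.4,0.02],[-0.0225,0.6,0.02],[-0.0225,0.75,0.02],[-0.0225,0.9,0.02],[-0.0225,0.98,0.02],[-0.0225,0.98,0.02]],"turn":[[0,-0.02,0],[0,-0.02,0],[0,-0.02,0],[0,-0.02,0],[0,-0.02,0],[0,-0.02,0],[0,-0.02,0]]}'
python3 -m pendant '{"offset":[[0,0.045,0],[0,0.085,0],[0,0.085,0]],"turn":[[0,0,0],[0,0,0],[0,0,0]]}'
python3 -c "
from h import *
o=manip.get_obs();print(o['position'],o['ft_force'],delta([.5965,.0735,.017],-89))"
```

```text
clock: 3.32
position: [0.5957, 0.0728, 0.0345]
ee_rot: [0.504, -0.497, 0.496, -0.503]
ft_force: [0.5, 0.2, 0.8]
grip_width: 0.999
clock: 3.7
position: [0.5953, 0.0726, 0.017]
ee_rot: [0.505, -0.497, 0.496, -0.502]
ft_force: [0.3, -1.2, 0.4]
grip_width: 0.997
[0.59528979 0.07264994 0.01703207] [ 0.25103097 -1.20577191  0.41553865] (array([-0.0042,  0.0001,  0.0061]), array([ 0.0044, -0.0046,  0.0012]))
```

Close (opening 0, 50 N), then lift 27 mm.

```bash
Z='"turn"'; python3 -m pendant '{"offset":[[0,0,0],[0,0,0],[0,0,0],[0,0,0],[0,0,0],[0,0,0]],"turn":[[0,0,0],[0,0,0],[0,0,0],[0,0,0],[0,0,0],[0,0,0]]}' 0 50
python3 -m pendant '{"offset":[[0,-0.05,0],[0,-0.1,0],[0,-0.135,0],[0,-0.135,0],[0,-0.135,0],[0,-0.135,0],[0,-0.135,0]],"turn":[[0,0,0],[0,0,0],[0,0,0],[0,0,0],[0,0,0],[0,0,0],[0,0,0]]}'
python3 -c "
from h import *
for i in range(3): print(manip.get_obs()['ft_force'])
p,d=manip.camera('wrist');cv2.imwrite('pics/w3.png',p[:,:,::-1])
print(manip.get_obs()['ft_force'])"
```

```text
clock: 4.45
position: [0.5956, 0.0727, 0.0175]
ee_rot: [0.504, -0.497, 0.496, -0.503]
ft_force: [-0.4, -0.3, 5.8]
grip_width: 0.698
clock: 5.32
position: [0.5956, 0.0728, 0.0442]
ee_rot: [0.504, -0.497, 0.496, -0.502]
ft_force: [-0.9, 0.2, -2.8]
grip_width: 0.695
[-0.92676943  0.19417265 -2.76974513]
[-0.92676943  0.19417265 -2.76974513]
[-0.92676943  0.19417265 -2.76974513]
[-0.0689885  -0.89502195 -1.17864374]
```

View pics/w3.png

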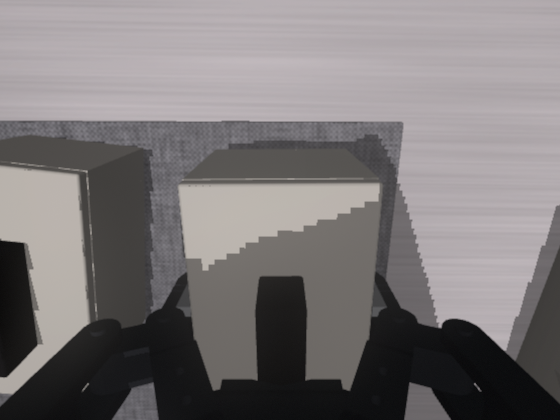

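Case a reads about 2 N, so it is light; the picture shows it held level with its lid seated. I'll set it back down.

```bash
python3 -m pendant '{"offset":[[0,0.05,0],[0,0.1,0],[0,0.12,0],[0,0.133,0],[0,0.133,0]],"turn":[[0,0,0],[0,0,0],[0,0,0],[0,0,0],[0,0,0]]}'
python3 -m pendant '{"offset":[[0,0,0],[0,0,0],[0,0,0],[0,0,0],[0,-0.2,0],[0,-0.5,0],[0,-0.6,0],[0,-0.6,0]],"turn":[[0,0,0],[0,0,0],[0,0,0],[0,0,0],[0,0,0],[0,0,0],[0,0,0],[0,0,0]]}' 100
python3 -c "
from h import *
print(delta([.5958,.183,.137],-95.8))"
```

```text
clock: 6.0
position: [0.5957, 0.0729, 0.0178]
ee_rot: [0.504, -0.497, 0.496, -0.503]
ft_force: [0.7, -0.3, -2.1]
grip_width: 0.692
clock: 7.0
position: [0.5968, 0.073, 0.1391]
ee_rot: [0.504, -0.496, 0.497, -0.503]
ft_force: [0.3, -0.3, -1.6]
grip_width: 0.997
(array([-0.5498,  0.0102,  0.0026]), array([-0.    ,  0.1465,  0.0011]))
```

```bash
python3 -m pendant '{"offset":[[-0.28,0,0],[-0.55,0,0],[-0.55,0,0],[-0.55,0,0]],"turn":[[0,0.1,0],[0,0.146,0],[0,0.146,0],[0,0.146,0]]}'
python3 - <<'E'
from h import *
m=wmodel();p,d=manip.camera("wrist");np.savez("pics/w4.npz",p=p,d=d);cv2.imwrite("pics/w4.png",p[:,:,::-1])
g=cv2.cvtColor(p,cv2.COLOR_RGB2GRAY)
for r in rect((g>135),m,.065,2500,40000):print(r)
for r in rect((g<60),m,.083,300,9000):print(r)
print(delta([.5958,.183,.017],-95.8))
E
```

```text
clock: 7.5
position: [0.5947, 0.1823, 0.1372]
ee_rot: [-0.475, 0.524, -0.524, 0.473]
ft_force: [-0.2, -1.0, 0.4]
grip_width: 1.001
(array([287., 375.]), 3818.0, array([0.4509, 0.1927]), array([0.1722, 0.0424]), np.float32(89.7))
(array([266., 156.]), 2636.0, array([0.6323, 0.1833]), array([0.053, 0.037]), np.float32(84.3))
(array([113., 238.]), 2354.0, array([0.5972, 0.2889]), array([0.0212, 0.0532]), np.float32(-5.4))
(array([279., 222.]), 1612.0, array([0.5981, 0.183 ]), array([0.0132, 0.0529]), np.float32(-6.4))
(array([452., 202.]), 2492.0, array([0.5999, 0.0772]), array([0.053 , 0.0202]), np.float32(1.3))
(array([314.,   3.]), 976.0, array([0.7178, 0.1533]), array([0.0954, 0.0049]), np.float32(87.4))
(array([-0.0093,  0.6028,  0.0042]), array([ 0.0021, -0.0008,  0.003 ]))
```

```bash
python3 -m pendant '{"offset":[[-0.004,0.2,0.005],[-0.004,0.4,0.005],[-0.004,0.55,0.005],[-0.004,0.6,0.005],[-0.004,0.6,0.005]],"turn":[[0,0,0],[0,0,0],[0,0,0],[0,0,0],[0,0,0]]}'
python3 -m pendant '{"offset":[[0,0,0],[0,0,0],[0,0,0],[0,0,0],[0,0,0],[0,-0.05,0],[0,-0.1,0],[0,-0.135,0],[0,-0.135,0],[0,-0.135,0],[0,-0.135,0],[0,-0.135,0]],"turn":[[0,0,0],[0,0,0],[0,0,0],[0,0,0],[0,0,0],[0,0,0],[0,0,0],[0,0,0],[0,0,0],[0,0,0],[0,0,0],[0,0,0]]}' 0 50
python3 -c "
from h import *
for i in range(5): print(manip.get_obs()['ft_force'][2],manip.get_obs()['tau'].round(2)); manip.camera('wrist')"
```

```text
clock: 8.18
position: [0.5959, 0.181, 0.0174]
ee_rot: [0.475, -0.525, 0.525, -0.472]
ft_force: [0.2, 0.6, 0.7]
grip_width: 1.002
clock: 9.68
position: [0.5958, 0.181, 0.0441]
ee_rot: [-0.475, 0.525, -0.525, 0.472]
ft_force: [-0.1, 0.1, -2.8]
grip_width: 0.696
-2.7989983167444343 [ 1.000e-02 -6.807e+01 -9.320e+00 -3.391e+01  2.000e-02  3.000e-02
 -0.000e+00]
-2.795368918004381 [ 1.000e-02 -6.804e+01 -9.310e+00 -3.391e+01  2.000e-02  3.000e-02
 -0.000e+00]
-2.2040148335484187 [ 1.000e-02 -6.803e+01 -9.310e+00 -3.391e+01  2.000e-02  3.000e-02
 -0.000e+00]
-1.8394987471167379 [ 0.000e+00 -6.802e+01 -9.310e+00 -3.391e+01  2.000e-02  3.000e-02
 -0.000e+00]
-2.7485466295155767 [ 0.000e+00 -6.802e+01 -9.320e+00 -3.392e+01  2.000e-02  3.000e-02
 -0.000e+00]
```

Case b also reads about 2.4 N, so it is light. I'll set it down and heft c to confirm it is the heavy one.

```bash
python3 -m pendant '{"offset":[[0,0.05,0],[0,0.1,0],[0,0.12,0],[0,0.133,0],[0,0.133,0]],"turn":[[0,0,0],[0,0,0],[0,0,0],[0,0,0],[0,0,0]]}'
python3 -m pendant '{"offset":[[0,0,0],[0,0,0],[0,0,0],[0,0,0],[0,-0.2,0],[0,-0.5,0],[0,-0.6,0],[0,-0.6,0]],"turn":[[0,0,0],[0,0,0],[0,0,0],[0,0,0],[0,0,0],[0,0,0],[0,0,0],[0,0,0]]}' 100
python3 -c "
from h import *
print(manip.get_obs()['joint_pos'].round(2),delta([.5965,.2915,.137],-95.3))"
```

```text
clock: 10.55
position: [0.5957, 0.181, 0.0191]
ee_rot: [0.475, -0.525, 0.525, -0.472]
ft_force: [-8.6, -4.0, 13.9]
grip_width: 0.693
clock: 11.55
position: [0.5968, 0.1817, 0.1404]
ee_rot: [0.474, -0.524, 0.526, -0.473]
ft_force: [0.1, 0.4, -0.9]
grip_width: 1.002
[ 0.05  0.45 -0.55  1.55  0.25  1.21 -2.21] (array([-0.5461,  0.0156, -0.0579]), array([-0.0001, -0.0133,  0.0036]))
```

```bash
python3 -m pendant '{"offset":[[-0.28,0,-0.03],[-0.54,0.015,-0.055],[-0.54,0.015,-0.055],[-0.54,0.015,-0.055]],"turn":[[0,-0.01,0],[0,-0.01,0],[0,-0.01,0],[0,-0.01,0]]}'
python3 - <<'E'
from h import *
m=wmodel();p,d=manip.camera("wrist");cv2.imwrite("pics/w5.png",p[:,:,::-1])
g=cv2.cvtColor(p,cv2.COLOR_RGB2GRAY)
for r in rect((g<60),m,.083,300,9000):print(r)
print(manip.get_obs()['joint_pos'].round(2),delta([.5965,.2915,.017],-95.3))
E
```

```text
clock: 12.05
position: [0.5964, 0.2894, 0.1351]
ee_rot: [0.477, -0.523, 0.524, -0.474]
ft_force: [0.2, -0.3, 0.3]
grip_width: 1.001
(array([275., 228.]), 1629.5, array([0.5973, 0.2934]), array([0.0129, 0.0535]), np.float32(-5.2))
(array([451., 211.]), 2602.5, array([0.5972, 0.1856]), array([0.0213, 0.0526]), np.float32(-6.2))
(array([554., 173.]), 304.0, array([0.6182, 0.1275]), array([0.0266, 0.0079]), np.float32(0.2))
[-0.12  0.54 -0.56  1.44  0.3   1.25 -2.38] (array([-0.0171,  0.5928, -0.0028]), array([ 0.0018, -0.005 ,  0.006 ]))
```

View pics/w5.png

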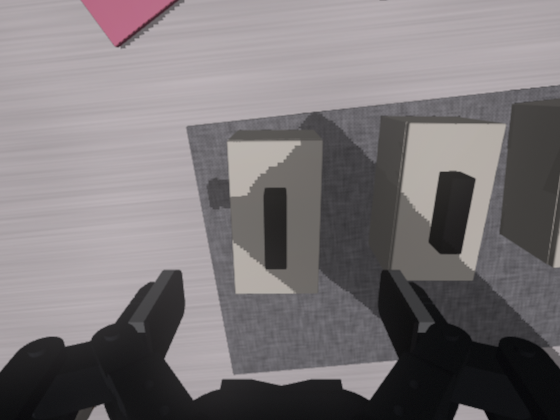

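Cases c (bar at (275,228)) and b (bar at (451,211)) stand closed on the mat. Bar c is at (0.597, 0.293), yaw −5.2°.

```bash
python3 -m pendant '{"offset":[[-0.018,0.2,0],[-0.018,0.4,0],[-0.018,0.55,0],[-0.018,0.59,0],[-0.018,0.59,0]],"turn":[[0,0,0],[0,0,0],[0,0,0],[0,0,0],[0,0,0]]}'
python3 -m pendant '{"offset":[[0,0,0],[0,0,0],[0,0,0],[0,0,0],[0,0,0],[0,-0.05,0],[0,-0.1,0],[0,-0.135,0],[0,-0.135,0],[0,-0.135,0],[0,-0.135,0],[0,-0.135,0]],"turn":[[0,0,0],[0,0,0],[0,0,0],[0,0,0],[0,0,0],[0,0,0],[0,0,0],[0,0,0],[0,0,0],[0,0,0],[0,0,0],[0,0,0]]}' 0 60
python3 -c "
from h import *
for i in range(4): print(manip.get_obs()['ft_force'][2],manip.get_obs()['position']); manip.camera('wrist')"
```

```text
clock: 12.72
position: [0.5975, 0.2908, 0.0178]
ee_rot: [0.477, -0.523, 0.525, -0.473]
ft_force: [0.2, 0.4, 0.5]
grip_width: 0.999
clock: 14.22
position: [0.5974, 0.2908, 0.0445]
ee_rot: [0.477, -0.523, 0.525, -0.473]
ft_force: [0.4, 0.1, -6.1]
grip_width: 0.694
-6.064950474609574 [0.59740425 0.29082525 0.04451677]
-5.618141112701935 [0.59742215 0.29084376 0.04456002]
-5.210822099019418 [0.5974552  0.29091177 0.04465067]
-5.118273397490078 [0.59751683 0.29088593 0.04469746]
```

Case c is heavy at about 5.6 N. I'll set it down, then take its lid bar.

```bash
python3 -m pendant '{"offset":[[0,0.05,0],[0,0.1,0],[0,0.12,0],[0,0.131,0],[0,0.131,0]],"turn":[[0,0,0],[0,0,0],[0,0,0],[0,0,0],[0,0,0]]}'
python3 -m pendant '{"offset":[[0,0,0],[0,0,0],[0,0,0],[0,0,0],[0,-0.1,0],[0,-0.2,0],[0,-0.245,0],[0,-0.245,0],[0,-0.245,0]],"turn":[[0,0,0],[0,0,0],[0,0,0],[0,0,0],[0,0,0],[0,0,0],[0,0,0],[0,0,0],[0,0,0]]}' 100
python3 -m pendant '{"offset":[[0,0,0],[0,0,0],[0,0,0],[0,0,0],[0,0,0],[0,0,0]],"turn":[[0,0,0],[0,0,0],[0,0,0],[0,0,0],[0,0,0],[0,0,0]]}' 0 40
```

```text
clock: 15.05
position: [0.5973, 0.2908, 0.0198]
ee_rot: [0.477, -0.523, 0.525, -0.473]
ft_force: [-7.3, -4.6, 10.1]
grip_width: 0.696
clock: 16.18
position: [0.5972, 0.2907, 0.0683]
ee_rot: [0.477, -0.523, 0.525, -0.473]
ft_force: [0.3, -0.1, 0.1]
grip_width: 1.0
clock: 16.92
position: [0.5972, 0.2909, 0.0684]
ee_rot: [0.477, -0.523, 0.525, -0.473]
ft_force: [-0.1, 0.5, 1.0]
grip_width: 0.152
```

```bash
python3 -m pendant '{"offset":[[0,-0.03,0],[0,-0.06,0],[0,-0.12,0],[0,-0.25,0],[0,-0.38,0],[0,-0.38,0]],"turn":[[0,0,0],[0,0,0],[0,0,0],[0,0,0],[0,0,0],[0,0,0]]}'
python3 -c "
from h import *
p,d=manip.camera('wrist');cv2.imwrite('pics/w6.png',p[:,:,::-1])
print(delta([.462,.205,.15],-92),delta([.462,.205,.02],-92))"
```

```text
clock: 17.68
position: [0.5985, 0.2921, 0.1475]
ee_rot: [0.475, -0.522, 0.525, -0.475]
ft_force: [-0.1, 0.5, -0.6]
grip_width: 0.153
(array([ 0.4973, -0.0193, -0.634 ]), array([ 0.    , -0.0798,  0.0063])) (array([ 0.4941,  0.6307, -0.6341]), array([ 0.    , -0.0798,  0.0063]))
```

View pics/w6.png

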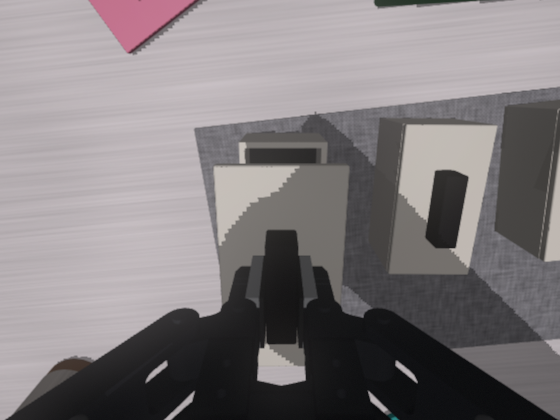

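The picture shows the lid held level and the open box behind it. I'll lay the lid on the near part of the mat.

```bash
python3 -m pendant '{"offset":[[0.12,0,-0.2],[0.25,0,-0.4],[0.4,0,-0.55],[0.5,0,-0.634],[0.5,0.2,-0.634],[0.5,0.4,-0.634],[0.5,0.55,-0.634],[0.495,0.61,-0.634],[0.495,0.61,-0.634]],"turn":[[0,-0.04,0.006],[0,-0.08,0.006],[0,-0.08,0.006],[0,-0.08,0.006],[0,-0.08,0.006],[0,-0.08,0.006],[0,-0.08,0.006],[0,-0.08,0.006],[0,-0.08,0.006]]}'
python3 -c "
from h import *
print(delta([.462,.205,.018],-92))"
```

```text
clock: 18.85
position: [0.4615, 0.2048, 0.0237]
ee_rot: [-0.492, 0.509, -0.508, 0.491]
ft_force: [-0.5, -0.8, -0.4]
grip_width: 0.15
(array([-0.0009,  0.0286,  0.0024]), array([0.0018, 0.0005, 0.0006]))
```

```bash
python3 -m pendant '{"offset":[[0,0.015,0],[0,0.027,0],[0,0.029,0]],"turn":[[0,0,0],[0,0,0],[0,0,0]]}'
python3 -m pendant '{"offset":[[0,0,0],[0,0,0],[0,0,0],[0,-0.2,0],[0,-0.5,0],[0,-0.8,0],[0,-0.8,0]],"turn":[[0,0,0],[0,0,0],[0,0,0],[0,0,0],[0,0,0],[0,0,0],[0,0,0]]}' 59
python3 -c "
from h import *
print(manip.get_obs()['joint_pos'].round(2));print(delta([.597,.291,.18],-5.3),delta([.53,.291,.18],-5.3))"
```

```text
clock: 19.23
position: [0.4617, 0.2049, 0.0182]
ee_rot: [-0.492, 0.509, -0.508, 0.491]
ft_force: [-1.1, 0.3, 0.3]
grip_width: 0.147
clock: 20.1
position: [0.4641, 0.2062, 0.183]
ee_rot: [0.489, -0.507, 0.51, -0.493]
ft_force: [-0.6, -0.2, -0.8]
grip_width: 0.592
[ 0.1   0.16 -0.65  1.81  0.1   1.2  -2.19]
(array([-0.4467,  0.0202,  0.6495]), array([-0.009 , -1.9262,  0.0045])) (array([-0.4351,  0.0179,  0.3147]), array([-0.009 , -1.9262,  0.0045]))
```

```bash
python3 -m pendant '{"offset":[[-0.1,0,0.15],[-0.2,0,0.3],[-0.3,0,0.45],[-0.4,0.02,0.6],[-0.445,0.02,0.65]],"turn":[[0,-0.2,0],[0,-0.4,0],[0,-0.6,0],[0,-0.8,0],[0,-1,0]]}'
python3 -c "
from h import *
print(delta([.597,.291,.18],-5.3))"
```

```text
clock: 20.72
position: [0.5978, 0.2911, 0.1779]
ee_rot: [-0.648, 0.279, -0.281, 0.65]
ft_force: [0.1, -0.1, 0.0]
grip_width: 0.592
(array([-0.002 , -0.0105, -0.0032]), array([-0.0044, -0.9198,  0.0045]))
```

```bash
python3 -m pendant '{"offset":[[0,0,0],[0,0,0],[0,0,0],[0,0,0],[0,0,0],[0,0,0],[0,0,0]],"turn":[[0,-0.22,0],[0,-0.44,0],[0,-0.66,0],[0,-0.88,0],[0,-0.92,0],[0,-0.92,0],[0,-0.92,0]]}'
python3 - <<'E'
from h import *
m=wmodel();p,d=manip.camera('wrist');cv2.imwrite('pics/w7.png',p[:,:,::-1]);np.savez('pics/w7.npz',p=p,d=d)
K=np.linalg.inv(m["intrinsics"]);vv,uu=np.mgrid[0:420,0:560]
X=((np.stack([uu,vv,np.ones_like(uu)],-1)@K.T)*d[...,None]-m["t"])@m["R"]
b=(np.abs(X[...,0]-.597)<.045)&(np.abs(X[...,1]-.291)<.02)&(d>0)
k=b&(X[...,2]>.046)&(X[...,2]<.062);print(k.sum(),X[k].mean(0),np.median(X[k],0),X[k].min(0),X[k].max(0))
print(manip.get_obs()['position'])
E
```

```text
clock: 21.6
position: [0.5977, 0.2912, 0.1778]
ee_rot: [-0.706, 0.032, -0.035, 0.707]
ft_force: [0.3, 0.6, 0.6]
grip_width: 0.593
483 [0.59307169 0.29316378 0.05440187] [0.59306596 0.29327584 0.05481705] [0.58312906 0.28244357 0.04614665] [0.60290474 0.30216394 0.05675207]
[0.59770259 0.29117788 0.17784041]
```

View pics/w7.png

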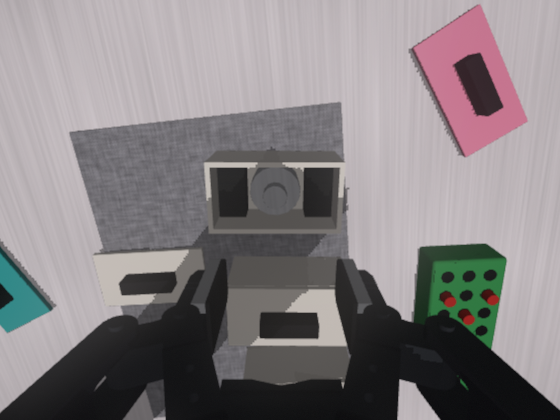

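The open box shows the weight with its knob at (275,188) between the dark fillings. The knob is at (0.593, 0.293) with its top at z ≈ 0.055, as expected.

```bash
python3 -m pendant '{"offset":[[-0.024,0.2,0.005],[-0.024,0.4,0.005],[-0.024,0.52,0.005],[-0.024,0.6,0.005],[-0.024,0.66,0.005],[-0.024,0.715,0.005],[-0.024,0.715,0.005],[-0.024,0.715,0.005]],"turn":[[0,0,0],[0,0,0],[0,0,0],[0,0,0],[0,0,0],[0,0,0],[0,0,0],[0,0,0]]}'
python3 -m pendant '{"offset":[[0,0,0],[0,0,0],[0,0,0],[0,0,0],[0,0,0]],"turn":[[0,0,0],[0,0,0],[0,0,0],[0,0,0],[0,0,0]]}' 0 60
```

```text
clock: 22.65
position: [0.594, 0.2931, 0.0355]
ee_rot: [-0.706, 0.031, -0.035, 0.707]
ft_force: [0.2, -0.4, 0.0]
grip_width: 0.59
clock: 23.28
position: [0.5937, 0.2946, 0.0376]
ee_rot: [-0.705, 0.031, -0.035, 0.708]
ft_force: [-6.8, -0.2, 13.1]
grip_width: 0.204
```

The tips seem to press on the weight's shoulder (13 N up). I'll reopen, raise 4 mm and regrip.

```bash
python3 -m pendant '{"offset":[[0,0,0],[0,0,0],[0,-0.015,0],[0,-0.015,0],[0,-0.015,0]],"turn":[[0,0,0],[0,0,0],[0,0,0],[0,0,0],[0,0,0]]}' 59
python3 -m pendant '{"offset":[[0,0,0],[0,0,0],[0,0,0],[0,0,0],[0,0,0]],"turn":[[0,0,0],[0,0,0],[0,0,0],[0,0,0],[0,0,0]]}' 0 60
```

```text
clock: 23.9
position: [0.5937, 0.2945, 0.0405]
ee_rot: [-0.705, 0.031, -0.035, 0.708]
ft_force: [1.1, 1.1, 0.2]
grip_width: 0.587
clock: 24.52
position: [0.5939, 0.2945, 0.0407]
ee_rot: [-0.705, 0.031, -0.035, 0.708]
ft_force: [-0.4, -1.1, 2.7]
grip_width: 0.202
```

```bash
python3 -m pendant '{"offset":[[0,-0.04,0],[0,-0.1,0],[0,-0.2,0],[0,-0.3,0],[0,-0.45,0],[0,-0.6,0],[0,-0.6,0],[0,-0.6,0]],"turn":[[0,0,0],[0,0,0],[0,0,0],[0,0,0],[0,0,0],[0,0,0],[0,0,0],[0,0,0]]}'
python3 - <<'E'
from h import *
p,d=manip.camera('wrist');cv2.imwrite('pics/w8.png',p[:,:,::-1]);print(manip.get_obs()['ft_force'],manip.get_obs()['joint_pos'].round(2))
print(delta([.545,-.174,.165],-5.3))
E
```

```text
clock: 25.52
position: [0.5929, 0.2938, 0.1603]
ee_rot: [-0.705, 0.031, -0.035, 0.707]
ft_force: [0.6, 0.7, -4.3]
grip_width: 0.205
[ 0.20290211  0.26352297 -3.90576993] [ 0.05  0.59 -0.84  1.42  0.45  1.32 -0.9 ]
(array([-0.0188, -0.0337, -2.3499]), array([-0.0038, -0.0014,  0.0062]))
```

View pics/w8.png

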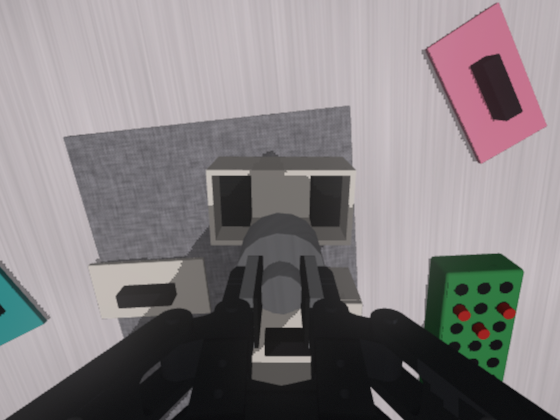

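The weight is held upright (about 4 N) and the box is empty. I'll carry it to the pan at (0.545, −0.174).

```bash
python3 -m pendant '{"offset":[[0,0,-0.1],[0,0,-0.25],[0,0,-0.42],[0,0,-0.6],[0,0,-0.8],[0,0,-0.95],[0,0,-0.95]],"turn":[[0,0,0],[0,0,0],[0,0,0],[0,0,0],[0,0,0],[0,0,0],[0,0,0]]}'
python3 -m pendant '{"offset":[[0,0,-0.15],[0,0,-0.32],[0,0,-0.5],[0,0,-0.7],[0,0,-0.88],[0,0,-0.95],[0,0,-0.95]],"turn":[[0,0,0],[0,0,0],[0,0,0],[0,0,0],[0,0,0],[0,0,0],[0,0,0]]}'
python3 - <<'E'
from h import *
print(manip.get_obs()['joint_pos'].round(2))
print(delta([.545,-.174,.165],-5.3))
m=wmodel();p,d=manip.camera('wrist');cv2.imwrite('pics/w9.png',p[:,:,::-1]);np.savez('pics/w9.npz',p=p,d=d)
E
```

```text
clock: 26.45
position: [0.5746, 0.1008, 0.1578]
ee_rot: [-0.706, 0.034, -0.036, 0.707]
ft_force: [-0.3, 1.0, -2.7]
grip_width: 0.202
clock: 27.32
position: [0.5559, -0.0882, 0.1572]
ee_rot: [-0.706, 0.034, -0.036, 0.707]
ft_force: [0.4, -0.2, -3.9]
grip_width: 0.201
[ 0.76  0.36 -0.82  1.69  0.28  1.21 -0.23]
(array([-0.0117, -0.0399, -0.4324]), array([-0.0018, -0.0081,  0.0029]))
```

```bash
python3 -m pendant '{"offset":[[0,0,-0.15],[0,0,-0.3],[0,0,-0.42],[0,0,-0.44],[0,0.08,-0.44],[0,0.14,-0.44],[0,0.18,-0.44],[0,0.2,-0.44],[0,0.2,-0.44]],"turn":[[0,0,0],[0,0,0],[0,0,0],[0,0,0],[0,0,0],[0,0,0],[0,0,0],[0,0,0],[0,0,0]]}'
python3 - <<'E'
from h import *
p,d=manip.camera('scene');cv2.imwrite('pics/s1.png',cv2.resize(p[200:400,100:350,::-1],None,fx=3,fy=3))
E
```

```text
clock: 28.5
position: [0.5476, -0.1741, 0.117]
ee_rot: [-0.706, 0.033, -0.035, 0.707]
ft_force: [-0.1, 0.8, -4.0]
grip_width: 0.195
```

View pics/s1.png

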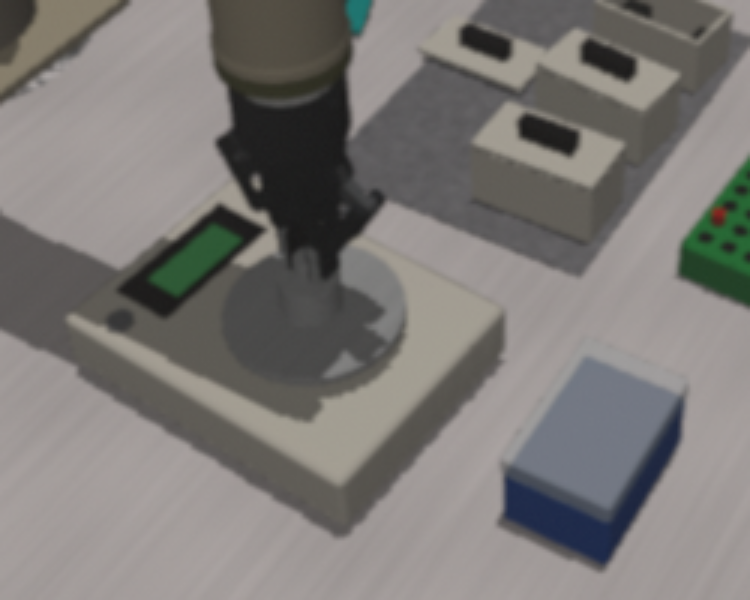

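The weight is over the middle of the pan at (310,295) in the crop. Cases a and b are closed, and the lid lies flat on the mat. I'll lower it slowly to contact.

```bash
python3 -m pendant '{"offset":[[0,0.005,0],[0,0.01,0],[0,0.015,0],[0,0.018,0],[0,0.018,0]],"turn":[[0,0,0],[0,0,0],[0,0,0],[0,0,0],[0,0,0]]}'
```

```text
clock: 29.18
position: [0.5478, -0.1743, 0.1137]
ee_rot: [-0.706, 0.033, -0.035, 0.707]
ft_force: [0.1, -0.2, -2.8]
grip_width: 0.199
```

```bash
python3 -m pendant '{"offset":[[0,0.005,0],[0,0.01,0],[0,0.014,0],[0,0.014,0],[0,0.014,0]],"turn":[[0,0,0],[0,0,0],[0,0,0],[0,0,0],[0,0,0]]}'
```

```text
clock: 29.8
position: [0.548, -0.1744, 0.1135]
ee_rot: [-0.706, 0.033, -0.035, 0.706]
ft_force: [-12.6, 1.4, 24.5]
grip_width: 0.202
```

```bash
python3 -m pendant '{"offset":[[0,0,0],[0,0,0],[0,0,0]],"turn":[[0,0,0],[0,0,0],[0,0,0]]}'
python3 -m pendant '{"offset":[[0,0,0],[0,0,0],[0,0,0],[0,0,0],[0,-0.1,0],[0,-0.3,0],[0,-0.55,0],[0,-0.8,0],[0,-0.8,0],[0,-0.8,0]],"turn":[[0,0,0],[0,0,0],[0,0,0],[0,0,0],[0,0,0],[0,0,0],[0,0,0],[0,0,0],[0,0,0],[0,0,0]]}' 70
python3 - <<'E'
from h import *
p,d=manip.camera('scene');cv2.imwrite('pics/s2.png',cv2.resize(p[160:400,100:420,::-1],None,fx=2.4,fy=2.4))
print(manip.get_obs()['ft_force'])
E
```

```text
clock: 30.18
position: [0.5482, -0.1745, 0.1136]
ee_rot: [0.706, -0.033, 0.036, -0.706]
ft_force: [-1.7, -1.2, 2.2]
grip_width: 0.204
clock: 31.42
position: [0.5476, -0.1744, 0.2743]
ee_rot: [0.706, -0.033, 0.036, -0.706]
ft_force: [0.2, -0.5, -0.9]
grip_width: 0.704
[-0.51022837 -0.83613699 -0.97049778]
```

View pics/s2.png

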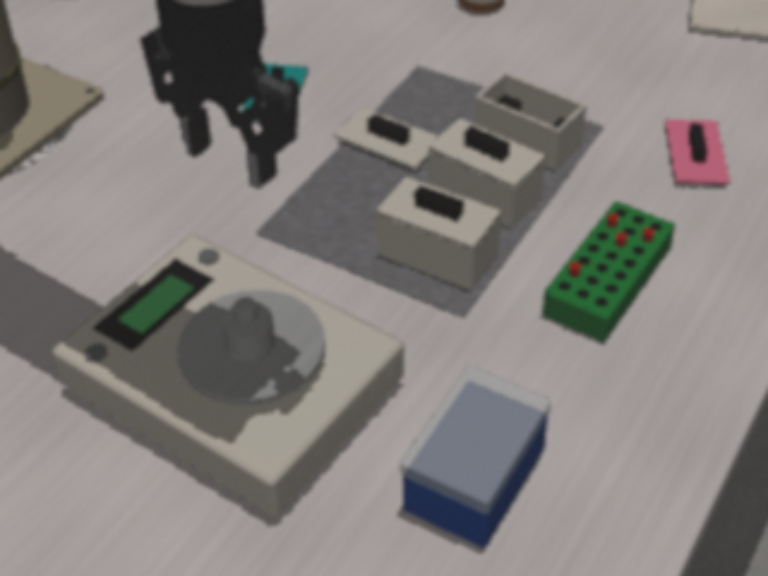

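The weight stands upright on the pan at (250,335). All three cases are on the mat, a and b closed, and the lid is flat on the mat. The rack and tip box stand as before, and the gripper is clear.

```bash
python3 -c "
from workcell import manip
print(manip.hand_in())"
```

```text
the job is handed in; nothing more can be done
None
```

The check weight is on the balance pan and the job was handed in at about 31.5 s of the 67 s allowed; no verdict was reported.

- **Hefting:** Cases a and b read about 2 N and 2.4 N, so both are light. Case c read 5 to 6 N, so it holds the weight. Each was set back down upright on the mat.
- **Lid and weight:** I took only case c's lid off and laid it on the near part of the mat. My first grip on the knob had the finger tips pressing on the weight (13 N), so I reopened, raised 3 mm and gripped again. I then lifted the weight by its knob and lowered it onto the pan until it made contact. The contact force reached about 24 N before I let go.
- **Last checks:** The final picture shows the weight upright near the middle of the pan. All three cases stand on the mat with a and b closed, and the gripper is clear of everything. The rack and tip box look undisturbed; the bottle is only partly in that picture, and the arm did not touch it.
- **Disagreement:** Overhead and wrist cameras differed by about 4 to 8 mm on case positions. I used the wrist values, and the grasps bore them out.

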